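# Find the hidden drawer release by touch

### The arm

A 6-joint arm with a two-finger parallel gripper is mounted at the origin on the work surface; the furniture and walls round the work are solid. World frame = base frame: x ahead of the robot, y to its left, z up, the work surface at z = 0. Lengths are in mm, angles in degrees, forces in N, time in s.
With the tool pointing down it reaches from about 275 to 875 mm from the base axis. Payload 12.5 kg.
Tool frame: the origin (TCP) lies at the very end of the fingers, on their centre line; the grasp point (between the pads) lies 19 mm behind it; z points along the fingers, y is the direction in which the jaws open and shut (so a half turn about z gives the same grasp; the last joint's range is limited). The gripper opens to 85 mm and grips with 20 to 120 N. Pads are 22 mm wide; open, the fingers measure 114 mm over their backs; the gripper's body (76 mm by 85 mm) begins 54 mm behind the grasp point. The pads swing forward as they close: fully open they stand 13 mm farther back than shut.
Start: joints at [58.98, 20.094, 94.641, -0, 65.266, -4.847], TCP at [242.561, 493.608, 231.29] pointing down, gripper open.
Joint ranges: [-157.81, 157.81], [-45, 120.19], [0.68, 151.7], [-89.99, 269.99], [4.06, 180], [-164.3, 164.3]. Speed limits (degrees/s): [127.2, 127.2, 159.86, 180, 180, 180].

### API

Orientations are given as a 3x3 rotation matrix whose columns are the frame's x, y, z axes.
In Python, from station import r, viewer gives the robot as it stands.
- The arm moves only by the shell command python3 -m creep 'ROWS' [FORCE]. ROWS is a JSON object of lists of equal length, an entry for each row: "slide": the shift along the world's x, y, z in units of 50 mm (1.0 is 50 mm), a list of three; "twist": the turn about the world's z in degrees; "claw": the closure, from -1 (fully open) to 1 (shut). In form: {"slide": [[tx, ty, tz], ...], "twist": [twist, ...], "claw": [claw, ...]}. A call has 1 to 20 rows; each row shifts and turns the commanded pose from where the row before left it; what a row does not reach is not made up. A row lasts 1/10 s, in which the tool goes at most 50 mm and 8.59 degrees, less where a joint would pass 70% of its speed; a pose out of reach is approached as far as the arm can. A call is refused whole if a number of a shift passes 1 or a number of a turn 8.59, either way. A call with a gripper value outside its range is refused whole. The fingers move at their own pace and stop on an object; FORCE is the grip in N (left out, the last holds). Time passes only in rows, so rows that do not move let the fingers close. It gives the time, the measured TCP pose, the force and the opening at its end, in the units of the state.
- r.state(): the state, without advancing time (a new reading comes with each control period).
- viewer.snapshot(name): name is "side" or "top" or "wrist"; returns the picture (400x640x3 uint8, red, green, blue); there is no depth.
- viewer.get_calibration(name): a dict with "fov_y" (degrees; the focal length in pixels is half the picture's height over the tangent of half this angle, whatever the lens; pixels are square), "cx", "cy" (the principal point, pixels), "k1" (the pictures are not rectified: a ray, as slopes to the right and down, at radius r is drawn at 1 + k1 r^2 times it, then the intrinsics apply), "origin" and "orientation" of the camera in the world; the wrist camera has in their place "mount" (4x4, takes a point from camera to tool coordinates, whose origin is the TCP and whose axes are the flange's). Camera axes: x right, y down, z forward; pixel columns grow to the right and rows downward; lengths in mm; the calibration is good to about 2 mm. A picture is of the moment at which its call begins: read the wrist's pose just before it. get_calibration takes no time and is no camera call.
- r.close_job(): hands the job in, once; it reports no verdict.
Trained networks look in the newest picture that a camera, given by its name, has taken for a name from the list of things; names that differ only in an ending like _2 or _b are one class to them, and where a whole thing is asked for, a point or a joint stands for the part that bears it (a point fixed in the world has none). Each returns a list of dicts, best first, with "p" (0 to 1); they miss things now and then, are a little off and sometimes report something else, mostly with a low value. They report only what shows in the picture. A call takes as long as a camera call.
- viewer.find_in(camera, query): "rect" ([left, top, right, bottom] as shares, 0 to 1, of the picture: columns of its width, rows of its height, round what is visible of it).
The state is a dict: "t": time; "qpos": joint angles; "qd": joint speeds; "effort": joint torques, N m; "tcp_pos": TCP position; "ee_rot": TCP orientation; "contact_force": force on the tool from outside, world axes, zero at the start; "wrist_torque": the same for the moment, N m; "grip_width": finger opening in mm.
Only numpy, scipy, OpenCV 4.12 (cv2) and the standard library are available. Lean on these libraries where they do the work, as an engineer would, in place of code of your own. Each camera call takes 0.05 s, during which the arm holds its last target.

### The job

The drawer of the small white bench cabinet opens by a release hidden in the black rail along its far top edge: the rail's five black sections look alike, but only one gives way under the finger, down into a notch. Touch the blue cap at the rail's left end, feel along the rail from there with the fingertips, and where a section gives, press it fully down into its notch so that the drawer pops ajar. Then take the hand away, leaving the petri dish, the specimen cup and the beaker where they stand.

Things in the scene. Friction and masses are not known exactly. Their poses are not given: they have to be found in the camera images.
- cabinet: white metal bench cabinet, fixed, 130 (x) x 280 (y) x 62 mm high; origin at the centre of its underside on the bench; x away from the robot, y along its length towards the robot's left, z up. A rail 38 mm wide (x) and 16 mm high stands on its top along the far edge, centre line at x = +46 mm, rail top at z = 78 mm
- rail (a point): middle of the rail's top face, axes as the cabinet's. Along y (mm): blue cap +115 to +140; five like black sections at 46 mm pitch, centres +92, +46, 0, -46, -92; grey cap -115 to -140. Four sections are rigid; any one of the five is the release, which sinks straight down between its neighbours and so opens a notch 46 mm long, open on both x sides
- end_cap: blue plastic cap at the left (+y) end of the rail, rigid, 38 x 24.5 x 16 mm; origin at the centre of its underside, its top 16 mm higher
- release (a joint): how far the release section has sunk, m: 0 flush with the rail, 0.012 fully down. It moves under about 3 N (plus 8 N per m/s) from above, but only while no part of the fingers rests on a neighbouring section; it has no spring and stays where it is left
- drawer (a joint): how far the grey drawer front on the cabinet's near face has slid out towards the robot, m: 0 shut and flush; driven by the release at 1.5 times its travel, so 0.018 when the release is fully down
- petri: petri dish with pink medium, 62 mm across, 16 mm high, loose on the cabinet's top beside the rail; origin at the centre of its underside; a bystander
- specimen: specimen cup with orange lid, 38 mm across, 58 mm high, loose on the bench by the cabinet's left end; origin at the centre of its underside; a bystander
- beaker: clear beaker, 46 mm across, 58 mm high, loose on the bench by the cabinet's right end; origin at the centre of its underside; a bystander

How it is judged (in metres and radians):
On the way, in this order (a step that is already met when the one before it is completed fails the run):
1. the fingers touch the blue cap, the release still up (contact force between the fingers and end_cap above 0.5 N and value of joint release below 0.002 m), for 0.05 s.
2. the hidden section gives way by more than 3 mm (value of joint release above 0.003 m), for 0.02 s.
3. the hidden section is pressed fully down (more than 10 mm of 12) (value of joint release above 0.01 m), for 0.1 s.
At the end, for the whole second after the job is handed in: the hidden section stands more than 10 mm down, the drawer more than 14 mm out, and the petri dish, specimen cup and beaker are within 15 mm of where they stood (value of joint release above 0.01 m and value of joint drawer above 0.014 m and distance of each of petri, specimen, beaker from where it was at the start of the episode below 0.015 m); the robot touches nothing.
It fails at once if the petri dish is moved by more than 15 mm or lifted (distance of petri from where it was at the start of the episode above 0.015 m).
It fails at once if the specimen cup is moved by more than 15 mm or lifted (distance of specimen from where it was at the start of the episode above 0.015 m).
It fails at once if the beaker is moved by more than 15 mm or lifted (distance of beaker from where it was at the start of the episode above 0.015 m).
It also fails if it takes over 54 s, if anything falls off the work surface, if the arm or the gripper's body presses on something with over 40 N, if the wrist force passes 120 N, or if a joint passes its speed limit or range.

## Working session

There is one attempt and no reset: what is moved stays moved. The work goes in short steps, Python scripts to look and compute and a shell command to move; the robot and the scene stay as the last step left them, time stands still between calls to the robot, and variables do not carry over. Pictures are saved under pics/ and viewed, and the job is handed in when it is done.

```bash
ls; mkdir -p pics; python3 - <<'E'
from station import r, viewer
import cv2
print(r.state())
for n in ["side","top","wrist"]:
    c=viewer.get_calibration(n); print(n,c)
    im=viewer.snapshot(n); cv2.imwrite(f"pics/{n}0.png",im[:,:,::-1])
    for q in ["cabinet","end_cap","petri","specimen","beaker"]:
        print(q,[(round(d["p"],2),[round(v,3) for v in d["rect"]]) for d in viewer.find_in(n,q)[:2]])
E
```

```text
pics
{'t': 0.0, 'qpos': array([ 5.89810508e+01,  2.01259121e+01,  9.46781469e+01,  1.32636235e-03,
        6.52655396e+01, -4.84757431e+00]), 'qd': array([-0.08003148, -0.07585636,  0.0459931 ,  0.05861491,  0.03293152,
        0.03783   ]), 'effort': array([-7.39800198e-04, -5.06086600e+01, -2.91428804e+01, -1.37044594e-05,
        4.30037733e-03,  2.32147289e-05]), 'tcp_pos': array([242.38038539, 493.33240664, 230.73543166]), 'ee_rot': array([[-8.97474517e-01,  4.41065841e-01, -6.43991923e-04],
       [ 4.41066294e-01,  8.97473935e-01, -1.03017916e-03],
       [ 1.23589129e-04, -1.20860267e-03, -9.99999262e-01]]), 'contact_force': array([ 0.76452292, -0.24757716,  0.27462927]), 'wrist_torque': array([0.05851379, 0.07680877, 0.05614372]), 'grip_width': 85.15603416432462}
side {'fov_y': 54.81009413041006, 'cx': 318.1178708362627, 'cy': 204.07695170375084, 'k1': -0.029515311003783143, 'origin': array([ 233.55425863, -687.67146239,  504.64118409]), 'orientation': array([[ 0.9797499 , -0.09620184,  0.17559995],
       [-0.20017203, -0.49082621,  0.84795094],
       [ 0.00461461, -0.8659
[... 743 characters left out ...]
0.513, 0.609, 0.585]), (0.23, [0.698, 0.51, 0.735, 0.562])]
specimen []
beaker [(0.64, [0.697, 0.509, 0.732, 0.565])]
wrist {'fov_y': 62.22866915750288, 'cx': 320.97427933034004, 'cy': 198.113153703754, 'k1': -0.06731386639229277, 'mount': array([[ 8.49357642e-04, -9.45935867e-01, -3.24352609e-01,
         8.33913941e+01],
       [ 9.99999639e-01,  7.97971036e-04,  2.91435646e-04,
        -9.60961620e-01],
       [-1.68554430e-05, -3.24352739e-01,  9.45936203e-01,
        -1.41936776e+02],
       [ 0.00000000e+00,  0.00000000e+00,  0.00000000e+00,
         1.00000000e+00]])}
cabinet [(0.56, [0.0, 0.893, 0.095, 0.993])]
end_cap [(0.47, [0.0, 0.892, 0.098, 1.0])]
petri []
specimen []
beaker []
```

View pics/top0.png

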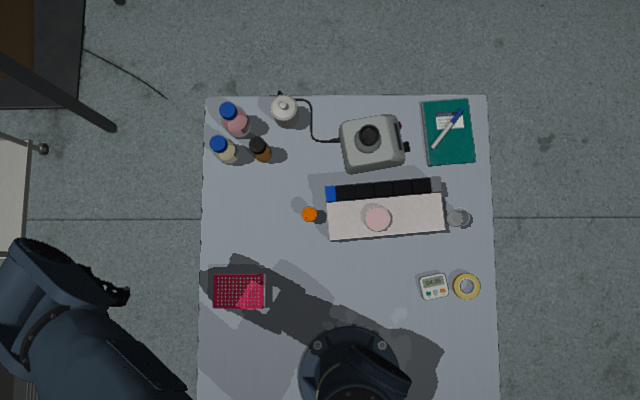

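View pics/side0.png

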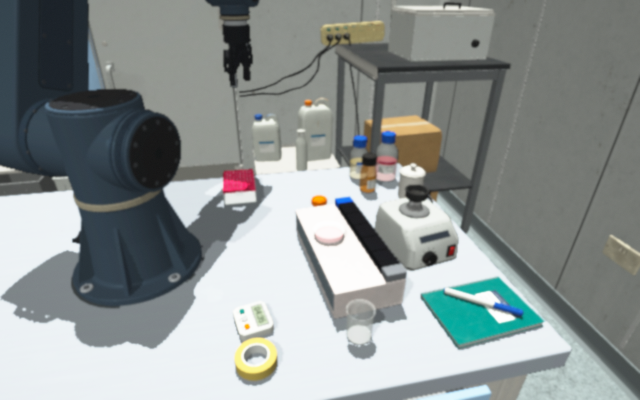

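View pics/wrist0.png

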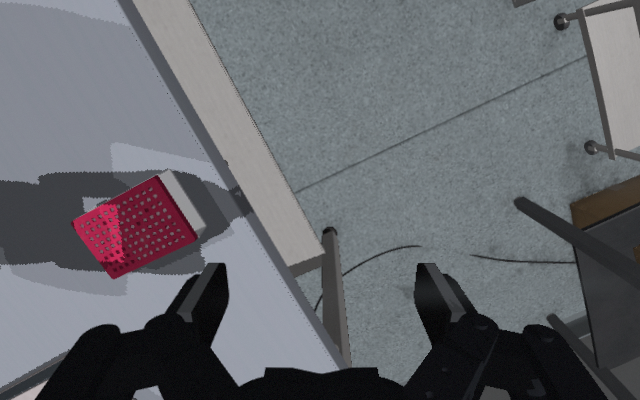

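```bash
python3 -c "
import cv2
a=cv2.imread('pics/top0.png')[150:270,300:500];cv2.imwrite('pics/top0z.png',cv2.resize(a,None,fx=4,fy=4,interpolation=cv2.INTER_CUBIC))
a=cv2.imread('pics/side0.png')[160:320,260:400];cv2.imwrite('pics/side0z.png',cv2.resize(a,None,fx=3.7,fy=3.7,interpolation=cv2.INTER_CUBIC))
"
```

```text
(no output)
```

View pics/top0z.png

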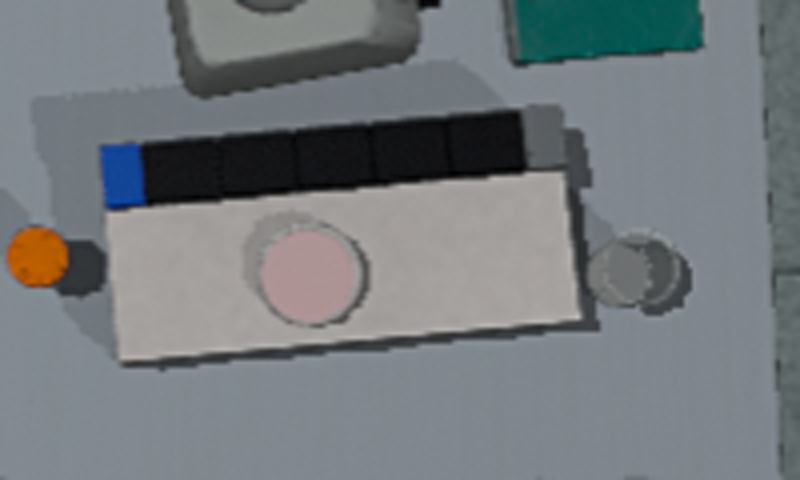

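View pics/side0z.png

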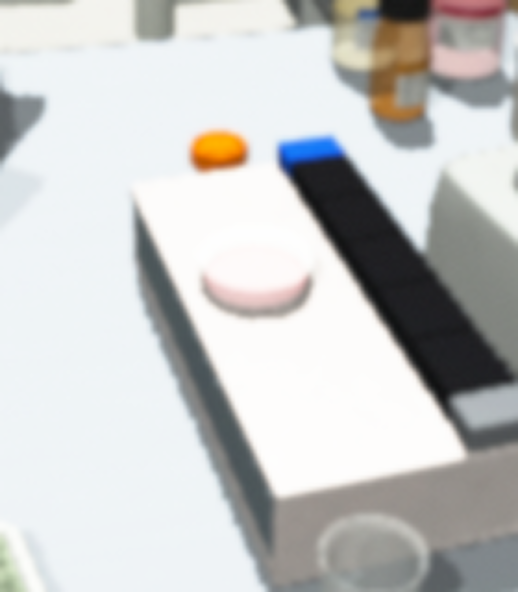

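The top view shows the rail from the blue cap at about (330,194) to the grey cap at (436,184), turned a few degrees. I'll fit the pose to the corners read off the enlarged picture.

```bash
cat > h.py <<'E'
import numpy as np
from scipy.optimize import least_squares
from station import r, viewer
def proj(c,P,R=None,o=None):
    R=c["orientation"] if R is None else R; o=c["origin"] if o is None else o
    q=(np.atleast_2d(P)-o)@R
    s=q[:,:2]/q[:,2:]; s=s*(1+c["k1"]*(s**2).sum(1,keepdims=True))
    f=200/np.tan(np.radians(c["fov_y"]/2))
    return s*f+[c["cx"],c["cy"]]
def T(p,L):
    a=p[2]; L=np.atleast_2d(L)
    return np.c_[p[0]+np.cos(a)*L[:,0]-np.sin(a)*L[:,1],p[1]+np.sin(a)*L[:,0]+np.cos(a)*L[:,1],L[:,2]]
E
python3 - <<'E'
from h import *
c=viewer.get_calibration("top")
L=np.array([[27,140,78],[65,140,78],[65,-140,78],[65,115,78],[27,115,78],[65,-115,78],[27,-115,78],[-65,140,62],[-65,-140,62]])
U=np.array([[105,207],[100,145],[561,105],[140,143],[146,204],[522,112],[526,170],[120,360],[580,321]])
uv=(U+.5)/4-.5+[300,150]
f=lambda p:(proj(c,T(p,L))-uv).ravel()
s=least_squares(f,[450,0,0.]);p=s.x
print(p,np.degrees(p[2]),np.round(s.fun.reshape(-1,2),1).tolist())
for y in [127.5,92,46,0,-46,-92]: print(y,T(p,[46,y,78]).round(1))
c2=viewer.get_calibration("side"); 
print("side proj",proj(c2,T(p,L)).round(1).tolist())
# petri, specimen, beaker
def ray(uv,z):
    g=least_squares(lambda q:(proj(c,[[q[0],q[1],z]])-uv).ravel(),[400,0]).x; return g.round(0)
for n,U,z in [("petri",(312,276),78),("spec",(38,256),58),("beaker",(650,270),30)]:
    print(n,ray((np.array(U)+.5)/4-.5+[300,150],z))
E
```

```text
[ 4.09260078e+02 -8.65736896e+01  8.23267381e-02] 4.716974633610863 [[-0.3, 0.1], [-0.4, -0.0], [0.5, -0.0], [0.0, -0.4], [-0.1, -0.0], [-0.1, -0.9], [0.7, 0.2], [-0.7, 0.6], [0.4, 0.3]]
127.5 [[444.6  44.3  78. ]]
92 [[447.5   8.9  78. ]]
46 [[451.3 -36.9  78. ]]
0 [[455.1 -82.8  78. ]]
-46 [[ 458.9 -128.6   78. ]]
-92 [[ 462.7 -174.5   78. ]]
side proj [[334.2, 198.1], [349.9, 195.9], [407.3, 272.4], [353.8, 201.1], [337.7, 203.4], [400.6, 263.4], [380.7, 267.3], [294.9, 209.8], [334.4, 294.3]]
petri [383. -68.]
spec [398.  96.]
beaker [ 390. -283.]
```

The model pose fits within 1 px in the top view and agrees with the side view. Next: go above the blue cap with the gripper shut and the jaw axis along the rail (a turn of +30.9°).

```bash
python3 -m creep '{"slide":[[0.25,-0.55,0],[0.25,-0.55,0],[0.25,-0.55,0],[0.25,-0.55,0],[0.25,-0.55,0],[0.25,-0.55,0],[0.25,-0.55,0],[0.25,-0.55,0],[0.25,-0.55,0],[0.25,-0.55,0],[0.25,-0.55,0],[0.25,-0.55,0],[0.25,-0.55,0],[0.25,-0.55,0],[0.25,-0.55,0],[0.25,-0.55,0],[0,0,0],[0,0,0]],"twist":[2,2,2,2,2,2,2,2,2,2,2,2,2,2,2,1,0,0],"claw":[1,1,1,1,1,1,1,1,1,1,1,1,1,1,1,1,1,1]}' 20
python3 - <<'E'
from h import *
import cv2
s=r.state(); print(s["t"],s["tcp_pos"],s["ee_rot"].round(3),s["contact_force"],s["grip_width"])
im=viewer.snapshot("wrist"); cv2.imwrite("pics/w1.png",im[:,:,::-1])
p=[409.26,-86.57,.08233]
c=viewer.get_calibration("wrist"); M=c["mount"]; R=s["ee_rot"]@M[:3,:3]; o=s["tcp_pos"]+s["ee_rot"]@M[:3,3]
for y in [140,115,69,23,-23]: print(y,proj(c,T(p,[[27,y,78],[65,y,78]]),R,o).round(0).tolist())
print("target",T(p,[46,132,78]))
E
```

```text
t: 2.7
tcp_pos: [442.5, 53.4, 231.2]
ee_rot: [[-0.997, -0.083, -0.0], [-0.083, 0.997, 0.0], [0.0, 0.0, -1.0]]
contact_force: [-0.3, 0.3, -0.3]
grip_width: 0.2
2.7 [442.51103036  53.40697574 231.22420535] [[-0.997 -0.083 -0.   ]
 [-0.083  0.997  0.   ]
 [ 0.     0.    -1.   ]] [-0.33304457  0.30692681 -0.3197122 ] 0.17738540012831724
140 [[325.0, 162.0], [325.0, 201.0]]
115 [[298.0, 162.0], [299.0, 201.0]]
69 [[248.0, 162.0], [250.0, 201.0]]
23 [[198.0, 162.0], [202.0, 201.0]]
-23 [[149.0, 162.0], [156.0, 201.0]]
target [[444.24890175  48.76579258  78.        ]]
```

View pics/w1.png

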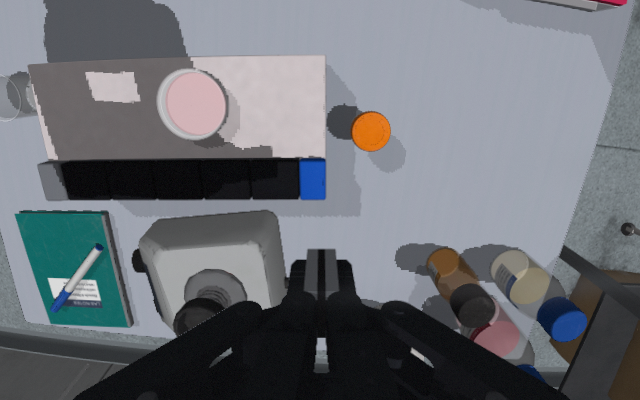

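The wrist view matches the prediction: cap at (300–325, 159–200), section joints where expected, and the shut fingertips about 12 mm wide. I'll descend over the cap next.

```bash
python3 -m creep '{"slide":[[0.04,-0.06,-0.6],[0,0,-0.7],[0,0,-0.7],[0,0,-0.7],[0,0,-0.06],[0,0,-0.04],[0,0,-0.04],[0,0,-0.04],[0,0,-0.04],[0,0,0]],"twist":[0,0,0,0,0,0,0,0,0,0],"claw":[1,1,1,1,1,1,1,1,1,1]}'
```

```text
t: 3.75
tcp_pos: [444.7, 50.6, 85.6]
ee_rot: [[-0.996, -0.084, 0.001], [-0.084, 0.996, -0.0], [-0.001, -0.0, -1.0]]
contact_force: [-0.1, 0.9, -0.8]
grip_width: -0.1
```

```bash
python3 -m creep '{"slide":[[0,0,-0.03],[0,0,-0.03],[0,0,-0.03],[0,0,-0.03],[0,0,-0.02],[0,0,0]],"twist":[0,0,0,0,0,0],"claw":[1,1,1,1,1,1]}'
```

```text
t: 4.35
tcp_pos: [444.5, 50.6, 78.2]
ee_rot: [[-0.996, -0.084, -0.0], [-0.084, 0.996, -0.0], [0.0, 0.0, -1.0]]
contact_force: [-1.0, -0.2, 0.2]
grip_width: 0.1
```

```bash
python3 -m creep '{"slide":[[0,0,-0.02],[0,0,0]],"twist":[0,0],"claw":[1,1]}'; python3 -m creep '{"slide":[[0,0,-0.02],[0,0,0]],"twist":[0,0],"claw":[1,1]}'
```

```text
t: 4.55
tcp_pos: [444.6, 50.6, 78.0]
ee_rot: [[-0.996, -0.084, 0.0], [-0.084, 0.996, -0.0], [-0.0, -0.0, -1.0]]
contact_force: [-4.8, -0.7, 15.0]
grip_width: -0.2
t: 4.75
tcp_pos: [444.6, 50.6, 77.9]
ee_rot: [[-0.996, -0.084, 0.0], [-0.084, 0.996, -0.0], [-0.0, -0.0, -1.0]]
contact_force: [-10.6, -0.4, 32.7]
grip_width: 0.4
```

Cap contact is clear: surface at z = 78.0 and stiffness about 17 N/mm. Now I'll feel section 1.

```bash
python3 -m creep '{"slide":[[0,0,0.1],[0.03,-0.42,0],[0.04,-0.41,0],[0,0,0],[0,0,-0.04],[0,0,-0.04],[0,0,-0.02],[0,0,0]],"twist":[0,0,0,0,0,0,0,0],"claw":[1,1,1,1,1,1,1,1]}'
```

```text
t: 5.55
tcp_pos: [448.1, 9.5, 77.9]
ee_rot: [[-0.996, -0.085, 0.0], [-0.085, 0.996, -0.001], [0.0, -0.001, -1.0]]
contact_force: [-12.3, -3.3, 35.9]
grip_width: 0.2
```

Section 1 is rigid (36 N, z stays at 77.9). Section 2 is next, 46 mm further: (+3.8, −45.8).

```bash
python3 -m creep '{"slide":[[0,0,0.1],[0.03,-0.46,0],[0.04,-0.46,0],[0,0,0],[0,0,-0.04],[0,0,-0.04],[0,0,-0.01],[0,0,0]],"twist":[0,0,0,0,0,0,0,0],"claw":[1,1,1,1,1,1,1,1]}'
```

```text
t: 6.35
tcp_pos: [451.5, -36.1, 77.9]
ee_rot: [[-0.996, -0.086, -0.0], [-0.086, 0.996, -0.0], [0.0, -0.0, -1.0]]
contact_force: [-8.8, -1.1, 27.3]
grip_width: 0.1
```

Section 2 is rigid too. On to section 3.

```bash
python3 -m creep '{"slide":[[0,0,0.1],[0.03,-0.46,0],[0.04,-0.46,0],[0,0,0],[0,0,-0.04],[0,0,-0.04],[0,0,-0.02],[0,0,0]],"twist":[0,0,0,0,0,0,0,0],"claw":[1,1,1,1,1,1,1,1]}'
```

```text
t: 7.15
tcp_pos: [454.9, -82.0, 77.9]
ee_rot: [[-0.996, -0.085, -0.0], [-0.085, 0.996, 0.0], [0.0, 0.0, -1.0]]
contact_force: [-9.4, 1.1, 26.6]
grip_width: 0.2
```

```bash
python3 -m creep '{"slide":[[0,0,0.1],[0.04,-0.46,0],[0.04,-0.46,0],[0,0,0],[0,0,-0.04],[0,0,-0.04],[0,0,-0.02],[0,0,0]],"twist":[0,0,0,0,0,0,0,0],"claw":[1,1,1,1,1,1,1,1]}'
```

```text
t: 7.95
tcp_pos: [458.9, -127.9, 78.0]
ee_rot: [[-0.996, -0.085, -0.001], [-0.085, 0.996, 0.0], [0.001, 0.0, -1.0]]
contact_force: [-8.9, 1.4, 25.5]
grip_width: 0.0
```

Section 4 is rigid, which leaves section 5.

```bash
python3 -m creep '{"slide":[[0,0,0.1],[0.04,-0.46,0],[0.04,-0.46,0],[0,0,0],[0,0,-0.04],[0,0,-0.04],[0,0,-0.02],[0,0,0]],"twist":[0,0,0,0,0,0,0,0],"claw":[1,1,1,1,1,1,1,1]}'
```

```text
t: 8.75
tcp_pos: [462.9, -174.2, 76.6]
ee_rot: [[-0.996, -0.085, -0.0], [-0.085, 0.996, 0.0], [0.0, 0.0, -1.0]]
contact_force: [-0.0, 0.1, 0.5]
grip_width: -0.1
```

Section 5 gives: z is 76.6 with almost no force. I'll press it down to the stop at z of about 66.

```bash
python3 -m creep '{"slide":[[0,0,-0.04],[0,0,-0.04],[0,0,-0.04],[0,0,-0.04],[0,0,-0.04],[0,0,-0.03],[0,0,0],[0,0,0],[0,0,0]],"twist":[0,0,0,0,0,0,0,0,0],"claw":[1,1,1,1,1,1,1,1,1]}'
```

```text
t: 9.65
tcp_pos: [463.2, -174.9, 65.9]
ee_rot: [[-0.996, -0.084, 0.0], [-0.084, 0.996, -0.0], [-0.0, -0.0, -1.0]]
contact_force: [-3.0, 3.8, 14.5]
grip_width: 0.4
```

It has bottomed at z = 65.9 with 14.5 N, about 12 mm down. I'll lift straight up and check.

```bash
python3 -m creep '{"slide":[[0,0,0.1],[0,0,0.2],[0,0,0.4],[0,0,0.8],[0,0,0.8],[0,0,0.8],[0,0,0],[0,0,0],[0,0,0]],"twist":[0,0,0,0,0,0,0,0,0],"claw":[1,1,1,1,1,1,1,1,1]}'
python3 - <<'E'
from station import viewer
import cv2,numpy as np
a=viewer.snapshot("top")[150:270,300:500,::-1]; b=viewer.snapshot("side")[160:360,260:460,::-1]; w=viewer.snapshot("wrist")[:,:,::-1]
cv2.imwrite("pics/t2.png",cv2.resize(a,None,fx=4,fy=4)); cv2.imwrite("pics/s2.png",cv2.resize(b,None,fx=3,fy=3)); cv2.imwrite("pics/w2.png",w)
E
```

```text
t: 10.55
tcp_pos: [462.5, -174.7, 219.3]
ee_rot: [[-0.996, -0.084, -0.002], [-0.084, 0.996, 0.001], [0.002, 0.001, -1.0]]
contact_force: [0.2, -0.9, 0.3]
grip_width: 0.2
```

View pics/w2.png

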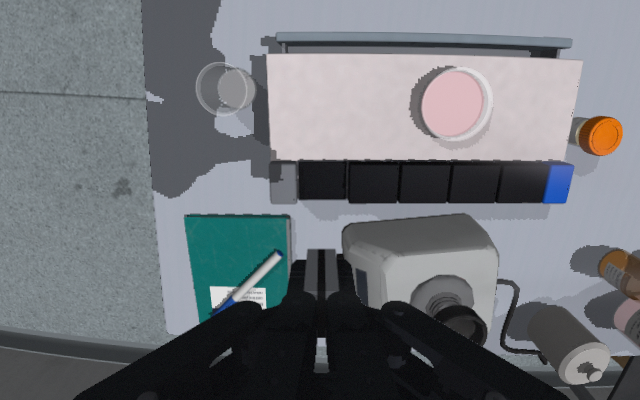

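View pics/s2.png

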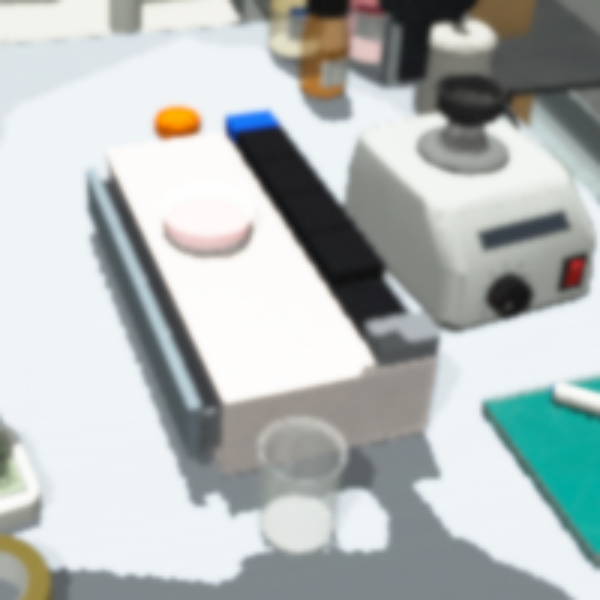

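View pics/t2.png

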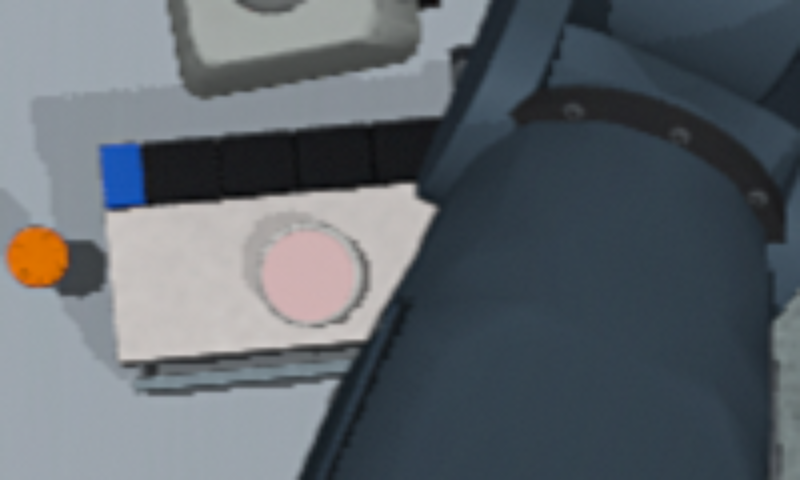

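The wrist view shows section 5 sunk at (300–347, 160–200) and the drawer ajar along the near face (rows 33–55). In the top view the petri dish and specimen cup are at the same pixels as before. The wrist and side views show the beaker standing by the right end. The hand is clear of everything.

```bash
python3 -c "
from station import r
print(r.close_job())"
```

```text
the job is handed in; nothing more can be done
None
```

The release was section 5, next to the grey cap. I pressed it fully down, the drawer popped ajar, and I handed the job in at about 10.7 s of the 54 s.

- **Feeling along the rail:** I touched the blue cap with shut fingers (33 N, top at z = 78.0 mm). I then pressed each section in turn from the left. Sections 1 to 4 were rigid (25–36 N, no travel). Section 5 gave way under almost no force.
- **Pressing it down:** It bottomed at z = 65.9 mm with 14.5 N, which is about 12 mm of travel. I then lifted the hand straight up to z = 219 mm, where the contact force read about zero.
- **Last checks:** The pictures show section 5 sunk and the drawer standing out. I judged the drawer by eye and did not measure how far it slid. The petri dish and specimen cup look unmoved in the top view. The arm hid the beaker from that camera, but the wrist and side views show it standing by the cabinet's right end. I did not measure its position, but nothing came near it. No check failed or disagreed with another.

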